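# Bolt the market stall's stock case

## Robot

A 6-joint arm with a two-finger parallel gripper is mounted at the origin on the work surface. World frame = base frame: x ahead of the robot, y to its left, z up, the work surface at z = 0. Lengths are in m, angles in rad, forces in N, time in s.
With the tool pointing down it reaches from about 0.325 to 0.9 m from the base axis. Payload 3.5 kg.
Tool frame: the origin (TCP) lies at the very end of the fingers, on their centre line; the grasp point (between the pads) lies 19 mm behind it; y points along the fingers, z is the direction in which the jaws open and shut, and the axes are right-handed (so a half turn about y gives the same grasp; the last joint's range is limited). The gripper opens to 85 mm and grips with 20 to 120 N. Pads are 22 mm wide; open, the fingers measure 114 mm over their backs; the gripper's body (76 mm by 85 mm) begins 54 mm behind the grasp point. The pads swing forward as they close: fully open they stand 13 mm farther back than shut.
Start: joints at [1.211, 0.276, -0.026, 1.268, 0, 1.467], TCP at [0.159, 0.605, 0.21] pointing down, gripper open.
Joint ranges: [-3.12, 3.12], [-0.85, 1.88], [-1.08, 1.24], [-1.95, 2.15], [-1.57, 1.53], [-3.14, 3.14]. Speed limits (rad/s): [2.57, 2.57, 3.14, 3.14, 3.14, 3.14].

## Interface

Orientations are given as a unit quaternion [w, x, y, z].
In Python, from bench import get_state, grab_frame, camera_model, hand_in gives the robot as it stands.
- The arm moves only by the shell command python3 -m crank 'ROWS' [FORCE]. ROWS is JSON, a list of rows, each a list of 7 numbers: the opening, from 0 (shut) to 1 (fully open), then the shift along the tool's x, y, z in m, then the turn, a rotation vector about the tool's x, y, z in rad. A call has 1 to 5 rows; each row shifts and turns the commanded pose from where the row before left it, along the tool's axes as they then stand; what a row does not reach is not made up. A row lasts 1/8 s, in which the tool goes at most 62.5 mm and 10.7 degrees, less where a joint would pass 70% of its speed; a pose out of reach is approached as far as the arm can. A call with a gripper value outside its range is refused whole. The fingers move at their own pace and stop on an object; FORCE is the grip in N (left out, the last holds). Time passes only in rows, so rows that do not move let the fingers close. It gives the time, the measured TCP pose, the force and the opening at its end, in the units of the state.
- get_state(): the state, without advancing time (a new reading comes with each control period).
- grab_frame(name): name is "scene" or "side" or "wrist"; returns (picture, depth): 420x560x3 uint8, red, green, blue; 420x560 float32, m along the optical axis (not along the pixel's ray), 0 where there is no reading.
- camera_model(name): a dict with "fx", "fy", "cx", "cy" (pixels), "origin" and "orientation" of the camera in the world. Camera axes: x right, y up, looking along -z (the intrinsics and any distortion apply to the point x, -y, -z); pixel columns grow to the right and rows downward; lengths in m; the calibration is good to about 2 mm. The wrist camera is an equidistant fisheye: a pixel r from the principal point sees the ray r / f radians off the axis. A picture is of the moment at which its call begins: read the wrist's pose just before it. camera_model takes no time and is no camera call; for the wrist camera it gives the pose at the moment of the call.
- hand_in(): hands the job in, once; it reports no verdict.
The state is a dict: "clock": time; "joint_pos": joint angles; "qvel": joint speeds; "tau": joint torques, N m; "position": TCP position; "eef_rot": TCP orientation; "force": force on the tool from outside, world axes, zero at the start; "moment": the same for the moment, N m; "width": opening from 0.0 (shut) to 1.0 (fully open).
Only numpy, scipy, OpenCV 4.12 (cv2) and the standard library are available. Lean on these libraries where they do the work, as an engineer would, in place of code of your own. Each camera call takes 0.05 s, during which the arm holds its last target. There are 200 camera calls.

## Task

Lock the stock case: slide its barrel bolt all the way across into the keeper until it stops, then turn the bolt's handle down into the keeper's notch until it lies level. Use a light hand, never forcing the bolt or its handle against the keeper or the rail, and do not disturb the things standing on the case.

Things in the scene. Friction and masses are not known exactly. Their poses are not given: they have to be found in the camera images.
- case: Plywood stock case fixed to the table, 240 (x) x 420 (y) x 85 mm high; its flat lid is two leaves that meet at y = 0. Origin: centre of its underside, z up, +x its far side. A steel guard rail stands on the -y leaf beside the bolt: x 14 to 22 mm, y -74 to -2 mm, top 27 mm above the lid. Keeper and rail are thin: the bolt must not press on them with over 20 N.
- keeper_place (a point): Where the keeper's notch is meant to be: on the lid under the notch's middle, x = 29, y = 28 mm of the case. The keeper was screwed on by eye and really sits up to 22 mm to either side along y, unmeasured. It is a steel rail (10 mm in x, top 27 mm above the lid) with a 14 mm wide notch, and a socket 34 mm high with an end stop for the bolt's nose.
- bolt: The bolt's steel base, fixed on the -y leaf. Origin: on the lid's surface at the seam, straight below the bolt's axis (x = 0 of the case); axes as the case's; the bolt slides along +y to lock. The bolt is a 14 mm steel rod along y, axis 22 mm above the lid, held by two staples (top 34 mm above the lid, 12 mm long) at y = -55 and -105 mm.
- bolt_slide (a joint): How far the bolt is pushed along +y, m. 0 = withdrawn; starts at 0 to 0.012. Its nose meets the keeper's end stop at 0.062, up to 0.022 more or less; the handle's stem then stands in the middle of the notch, wherever the keeper sits, 2 mm to spare either side. It rubs: about 4 N moves it, and it stays where it is left.
- bolt_turn (a joint): Angle of the handle about the bolt's axis, rad. 0 = upright, positive = leaning to the case's +x, 1.57 = level (its end); lowest -0.35, starts at -0.2 to 0.25. It rubs: 2 N at the knob moves it, and it stays where it is left. The rails stop it at about 0.9 to 1.2 unless the stem stands over the notch.
- knob (a point): Centre of the handle's ball knob, 22 mm across, 52 mm from the bolt's axis on a 10 mm round stem square to the rod. Stem and knob stand at y = -34 mm plus bolt_slide in the frame of bolt. Handle upright: knob centre 74 mm above the lid at x = 0; level: 22 mm above the lid at x = 52 mm.
- card_stand: Wooden foot with a blank card, 60 mm wide, 70 mm high, standing on the near +y part of the lid. Origin under its centre.
- badge_tin: Round tin, 52 mm wide, 45 mm high, standing on the far +y part of the lid. Origin under its centre.
- tape_roll: Roll of tape, 64 mm wide, 24 mm high, lying on the near -y part of the lid. Origin under its centre.

How it is judged:
On the way, in this order (a step that is already met when the one before it is completed fails the run):
1. the bolt is pushed across onto the keeper's leaf with its handle still up (value of joint bolt_slide above 0.035 m and value of joint bolt_turn below 0.8 rad), for 0.1 s.
2. the handle is turned down level in the notch (value of joint bolt_slide above 0.035 m and value of joint bolt_turn above 1.42 rad), for 0.2 s.
At the end, for the whole second after the job is handed in: The bolt is across in the keeper (bolt_slide above 0.035) and its handle lies down in the keeper's notch within about 9 degrees of level (bolt_turn above 1.42), at rest (all of step 2 and velocity of joint bolt_slide below 0.01 m/s and velocity of joint bolt_turn below 0.1 rad/s); the robot touches nothing.
It fails at once if the bolt or its handle is pressed against the keeper or the guard rail with more than 20 N (contact force between bolt and case above 20 N).
It fails at once if the card stand on the case is moved by more than 25 mm or tipped over (distance of card_stand from where it was at the start of the episode above 0.025 m or angle between card_stand's own z axis and vertical above 0.5 rad).
It fails at once if the tin on the case is moved by more than 25 mm or tipped over (distance of badge_tin from where it was at the start of the episode above 0.025 m or angle between badge_tin's own z axis and vertical above 0.5 rad).
It fails at once if the tape roll on the case is moved by more than 25 mm (distance of tape_roll from where it was at the start of the episode above 0.025 m).
It also fails if it takes over 53 s, if anything falls off the work surface, if the arm or the gripper's body presses on something with over 40 N, if the wrist force passes 120 N, or if a joint passes its speed limit or range.

## Working session

There is one attempt and no reset: what is moved stays moved. The work goes in short steps, Python scripts to look and compute and a shell command to move; the robot and the scene stay as the last step left them, time stands still between calls to the robot, and variables do not carry over. Pictures are saved under pics/ and viewed, about 8 in all and at most 12, crops included, and the job is handed in when it is done.

```bash
mkdir -p pics; cat > h.py <<'E'
import numpy as np, cv2, json
from bench import get_state, grab_frame, camera_model, hand_in
from scipy.spatial.transform import Rotation as R
def rot(q): return R.from_quat([q[1],q[2],q[3],q[0]])
def shot(n,f):
    c=camera_model(n); p,d=grab_frame(n); cv2.imwrite('pics/'+f+'.png',p[:,:,::-1]); np.save('pics/'+f+'.npy',d); json.dump({k:(np.array(v).tolist() if not isinstance(v,str) else v) for k,v in c.items()},open('pics/'+f+'.json','w')); return c,p,d
def pts(f):
    c=json.load(open('pics/'+f+'.json')); d=np.load('pics/'+f+'.npy'); v,u=np.mgrid[:420,:560]
    P=np.stack([(u-c['cx'])/c['fx']*d,-(v-c['cy'])/c['fy']*d,-d],-1)
    return P@rot(c['orientation']).as_matrix().T+np.array(c['origin'])
E
python3 - <<'E'
from h import *
s=get_state(); print(s)
for n in ('scene','side'):
    c,p,d=shot(n,n+'0'); print(n,c)
a=[cv2.imread('pics/%s0.png'%n) for n in ('scene','side')]
E
```

```text
{'clock': 0.0, 'joint_pos': array([ 1.21056916e+00,  2.77167595e-01, -2.78975477e-02,  1.26794946e+00,
       -3.59255916e-06,  1.46738916e+00]), 'qvel': array([-1.96069520e-03,  2.72052352e-04,  7.63970341e-04, -1.02759711e-03,
       -8.83997647e-04, -1.77824891e-05]), 'tau': array([-1.31594461e-04, -4.45506978e+01,  2.95202029e+01,  1.62064133e-02,
       -9.52486721e-05,  5.81514868e-06]), 'position': array([0.15848098, 0.60373331, 0.20893038]), 'eef_rot': array([-0.70052098,  0.70204816, -0.09072914,  0.09037125]), 'force': array([0.20608366, 0.32833064, 0.16169592]), 'moment': array([ 0.00894146, -0.00423246, -0.00808849]), 'width': 1.0017363087484987}
scene {'fx': 524.4531662907478, 'fy': 524.4531662907478, 'cx': 277.47546687552017, 'cy': 208.262334277082, 'origin': array([ 1.15339339, -0.45537257,  0.70976644]), 'orientation': array([0.80689721, 0.4026412 , 0.18339802, 0.39135933])}
side {'fx': 404.99598553522657, 'fy': 404.99598553522657, 'cx': 280.4505115486183, 'cy': 207.0542187674454, 'origin': array([ 0.37806859, -0.5152455 ,  0.56249486]), 'orientation': array([ 0.88857536,  0.43415093, -0.06199942, -0.1345469 ])}
```

View pics/scene0.png

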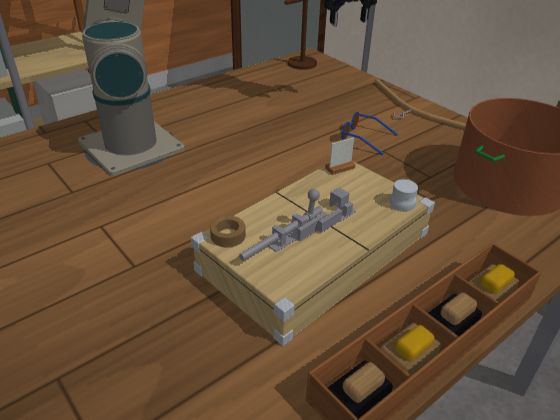

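View pics/side0.png

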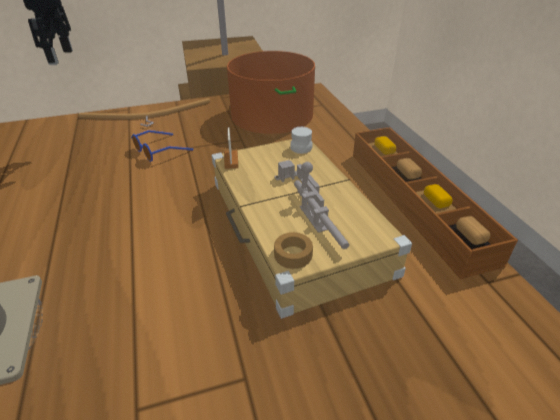

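The scene view shows the case in the middle, with the knob at about (313,195), the keeper socket at about (340,198), tape at (228,231), card at (342,155) and tin at (404,195). Next I fit the lid and build a height map in the case frame.

```bash
cat >> h.py <<'E'
def fit():
    Q=[]
    for f in ('scene0','side0'):
        P=pts(f); d=np.load('pics/'+f+'.npy')
        m=(d>0)&(abs(P[...,2]-.085)<.006)&(P[...,0]>.25)&(P[...,0]<.9)&(abs(P[...,1])<.5)
        n,l,st,_=cv2.connectedComponentsWithStats(m.astype(np.uint8)); 
        t=l[(250,200)] if 0 else 1+np.argmax(st[1:,4]); Q.append(P[l==t])
    return Q
E
python3 - <<'E'
from h import *
Q=fit()
for q in Q+[np.vstack(Q)]:
    r=cv2.minAreaRect((q[:,:2]*1000).astype(np.float32)); print(r, np.median(q[:,2]),cv2.boxPoints(r).round().tolist())
E
python3 - <<'E'
from h import *
a=cv2.imread('pics/scene0.png')[170:270,220:370]; b=cv2.imread('pics/side0.png')[130:260,250:370]
a=cv2.resize(a,None,fx=4,fy=4,interpolation=2)[:, -440:]; b=cv2.resize(b,(360,400),interpolation=2)
cv2.imwrite('pics/crop.png',np.hstack([a,b]))
E
```

```text
((600.5921020507812, 104.27613830566406), (246.8335723876953, 425.71820068359375), 5.177765369415283) 0.08600778697590139 [[458.0, 305.0], [497.0, -119.0], [743.0, -97.0], [704.0, 327.0]]
((598.6878662109375, 103.52637481689453), (243.57618713378906, 424.1987609863281), 5.053607940673828) 0.08532485590872513 [[459.0, 304.0], [496.0, -118.0], [739.0, -97.0], [701.0, 326.0]]
((600.203369140625, 104.22652435302734), (247.61688232421875, 425.7469177246094), 5.177764892578125) 0.08563141004916952 [[458.0, 305.0], [496.0, -119.0], [743.0, -97.0], [704.0, 327.0]]
```

View pics/crop.png

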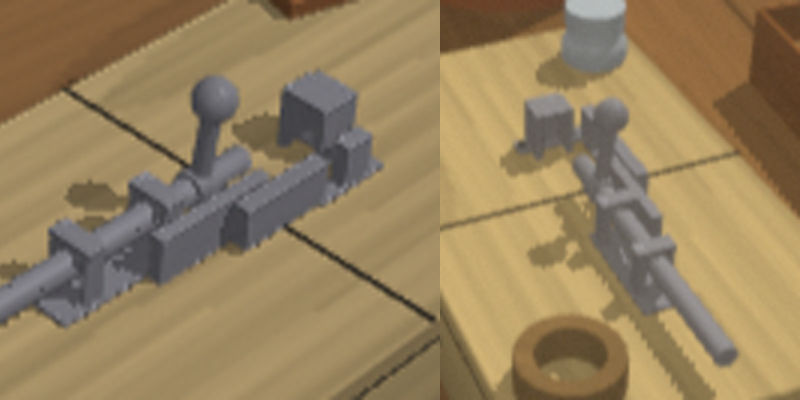

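```bash
cat >> h.py <<'E'
Y=np.deg2rad(5.1); C=np.array([.5997,.104,.085])
M=np.array([[np.cos(Y),-np.sin(Y),0],[np.sin(Y),np.cos(Y),0],[0,0,1]])
def cas(P): return (P-C)@M
def wor(p): return np.array(p)@M.T+C
E
python3 - <<'E'
from h import *
for f in ('scene0','side0'):
    q=cas(pts(f))*1000
    k=q.reshape(-1,3); k=k[np.isfinite(k).all(1)]
    kn=k[(k[:,2]>63)&(k[:,2]<95)&(abs(k[:,0])<40)&(abs(k[:,1]+25)<35)]
    # sphere fit r=11
    from scipy.optimize import least_squares
    r=least_squares(lambda p:np.linalg.norm(kn-p,axis=1)-11,kn.mean(0),loss='soft_l1'); print(f,'knob',len(kn),r.x.round(1))
    m=(k[:,0]>20)&(k[:,0]<42)&(k[:,1]>-20)&(k[:,1]<110)
    for y in range(-20,110,3):
        s=k[m&(k[:,1]>=y)&(k[:,1]<y+3)]; print(y,len(s),s[:,2].max().round() if len(s) else '',end=' | ')
    print()
    m=(k[:,0]>-15)&(k[:,0]<15)&(k[:,2]>30)&(k[:,2]<40)&(k[:,1]>5); s=k[m]
    print('socket',s.min(0).round(),s.max(0).round())
    for nm,xr,yr,z in(('tape',(-120,-10),(-205,-20),(15,30)),('card',(-120,-20),(20,210),(10,80)),('tin',(20,120),(90,210),(35,60))):
        s=k[(k[:,0]>xr[0])&(k[:,0]<xr[1])&(k[:,1]>yr[0])&(k[:,1]<yr[1])&(k[:,2]>z[0])&(k[:,2]<z[1])]
        if len(s): print(nm,s.min(0).round(),s.max(0).round())
E
```

```text
scene0 knob 119 [  6.7 -26.9  75. ]
-20 18 29.0 | -17 30 29.0 | -14 26 29.0 | -11 22 30.0 | -8 24 30.0 | -5 21 30.0 | -2 23 31.0 | 1 19 29.0 | 4 22 31.0 | 7 20 29.0 | 10 20 29.0 | 13 22 29.0 | 16 21 29.0 | 19 12 28.0 | 22 24 29.0 | 25 9 29.0 | 28 6 2.0 | 31 7 5.0 | 34 8 5.0 | 37 20 25.0 | 40 47 29.0 | 43 19 29.0 | 46 20 30.0 | 49 15 28.0 | 52 24 29.0 | 55 15 30.0 | 58 9 23.0 | 61 6 3.0 | 64 9 5.0 | 67 4 6.0 | 70 6 4.0 | 73 8 3.0 | 76 7 2.0 | 79 11 2.0 | 82 8 3.0 | 85 14 2.0 | 88 10 2.0 | 91 10 3.0 | 94 10 4.0 | 97 8 2.0 | 100 14 4.0 | 103 8 2.0 | 106 11 3.0 | 109 3 2.0 | 
socket [-14.  43.  30.] [15. 73. 39.]
tape [-108. -191.   15.] [-10. -58.  30.]
card [-108.  133.   10.] [-65. 194.  73.]
tin [ 59. 133.  35.] [105. 182.  49.]
side0 knob 117 [  5.7 -26.5  74. ]
-20 5 28.0 | -17 7 29.0 | -14 8 29.0 | -11 3 28.0 | -8 6 28.0 | -5 5 28.0 | -2 6 28.0 | 1 4 28.0 | 4 4 28.0 | 7 2 26.0 | 10 4 28.0 | 13 2 29.0 | 16 0  | 19 0  | 22 0  | 25 1 26.0 | 28 0  | 31 1 1.0 | 34 3 4.0 | 37 5 22.0 | 40 27 27.0 | 43 14 29.0 | 46 5 28.0 | 49 12 28.0 | 52 12 30.0 | 55 11 28.0 | 58 3 4.0 | 61 2 5.0 | 64 0  | 67 2 4.0 | 70 1 3.0 | 73 1 1.0 | 76 0  | 79 3 1.0 | 82 2 1.0 | 85 1 0.0 | 88 1 0.0 | 91 2 -0.0 | 94 2 2.0 | 97 1 -1.0 | 100 2 2.0 | 103 2 1.0 | 106 1 0.0 | 109 1 1.0 | 
socket [-15.  44.  30.] [  15. 1751.   39.]
tape [-111. -191.   15.] [-10. -49.  30.]
card [-109.  133.   10.] [-68. 196.  72.]
tin [ 56. 133.  35.] [101. 180.  47.]
```

```bash
cat >> h.py <<'E'
def plan(p,quiet=0):
    s=get_state(); T=rot(s['eef_rot']); p=wor(np.array(p)/1000)
    # desired: tool y = -z world, tool z = +/- case y
    best=None
    for sg in(1,-1):
        z=sg*M[:,1]; y=np.array([0,0,-1.]); D=R.from_matrix(np.stack([np.cross(y,z),y,z],1)); rv=(T.inv()*D).as_rotvec()
        if best is None or np.linalg.norm(rv)<np.linalg.norm(best[0]): best=(rv,sg)
    print('t',s['clock'],'case pos mm',(cas(s['position'])*1000).round(1),'shift tool mm',(T.inv().apply(p-s['position'])*1000).round(1),'turn deg',np.rad2deg(best[0]).round(2),best[1],'F case',(M.T@s['force']).round(1),'w',s['width'])
    print('tool axes in case (cols)\n',(M.T@T.as_matrix()).round(3),s['joint_pos'].round(2))
E
python3 -c "
from h import *; plan([6.2,-26.7,110])"
```

```text
t 0.1 case pos mm [-395.  537.  124.] shift tool mm [ 568.6   14.7 -394.3] turn deg [  0.11 -19.81  -0.03] 1 F case [-0.7 -0.4  0.4] w 0.9964527181356477
tool axes in case (cols)
 [[ 0.941 -0.001  0.339]
 [-0.339 -0.002  0.941]
 [-0.    -1.    -0.002]] [ 1.21  0.28 -0.03  1.27 -0.    1.47]
```

```bash
python3 -m crank '[[1,0,0,0,0,-0.173,0],[1,0,0,0,0,-0.173,0],[1,0.03,0,-0.042,0,0,0],[1,0.03,0,-0.042,0,0,0],[1,0.03,0,-0.042,0,0,0]]' 20
python3 -m crank '[[0.8,0.03,0,-0.042,0,0,0],[0.8,0.03,0,-0.042,0,0,0],[0.8,0.03,0,-0.042,0,0,0],[0.8,0.03,0,-0.042,0,0,0],[0.8,0.03,0,-0.042,0,0,0]]'
python3 -c "
from h import *; plan([6.2,-26.7,110])"
```

```text
clock: 0.72
position: [0.2601, 0.4856, 0.2095]
eef_rot: [-0.706, 0.707, 0.032, -0.032]
force: [0.6, -0.2, 0.3]
width: 1.001
clock: 1.35
position: [0.4283, 0.2897, 0.2098]
eef_rot: [-0.706, 0.706, 0.031, -0.032]
force: [0.5, 0.4, 0.1]
width: 0.798
t 1.35 case pos mm [-154.2  200.2  124.8] shift tool mm [ 160.4   14.7 -226.9] turn deg [ 0.01  0.01 -0.03] 1 F case [0.5 0.4 0.1] w 0.7976849273310546
tool axes in case (cols)
 [[ 1. -0. -0.]
 [ 0. -0.  1.]
 [-0. -1. -0.]] [ 0.47  0.09 -0.26  1.23  0.    0.38]
```

```bash
python3 -m crank '[[0.8,0.032,0,-0.0454,0,0,0],[0.8,0.032,0,-0.0454,0,0,0],[0.8,0.032,0,-0.0454,0,0,0],[0.8,0.032,0,-0.0454,0,0,0],[0.8,0.032,0,-0.0454,0,0,0]]'
python3 -m crank '[[0.8,0,0.005,0,0,0,0]]'
python3 - <<'E'
from h import *
plan([6.2,-26.7,62.5])
c,p,d=shot('wrist','w1'); print(c)
shot('side','s1'); shot('scene','c1')
E
```

```text
clock: 1.98
position: [0.608, 0.0778, 0.2096]
eef_rot: [0.707, -0.706, -0.031, 0.032]
force: [-0.1, 0.4, 0.3]
width: 0.797
clock: 2.1
position: [0.6097, 0.0763, 0.2046]
eef_rot: [-0.706, 0.707, 0.03, -0.03]
force: [-0.7, -0.3, -0.2]
width: 0.798
t 2.1 case pos mm [  7.5 -28.4 119.6] shift tool mm [-1.4 57.1  1.8] turn deg [ 0.04 -0.26  0.06] 1 F case [-0.8 -0.2 -0.2] w 0.7980627901738734
tool axes in case (cols)
 [[ 1.     0.001  0.004]
 [-0.004 -0.001  1.   ]
 [ 0.001 -1.    -0.001]] [ 0.02  0.26 -0.06  1.25 -0.   -0.06]
{'fx': 325.19226210127806, 'fy': 325.19226210127806, 'cx': 274.03242564555444, 'cy': 206.8273212341309, 'origin': array([0.52982899, 0.07020054, 0.36859584]), 'orientation': array([ 0.66787088, -0.10774422, -0.1159051 ,  0.72725901])}
```

View pics/w1.png

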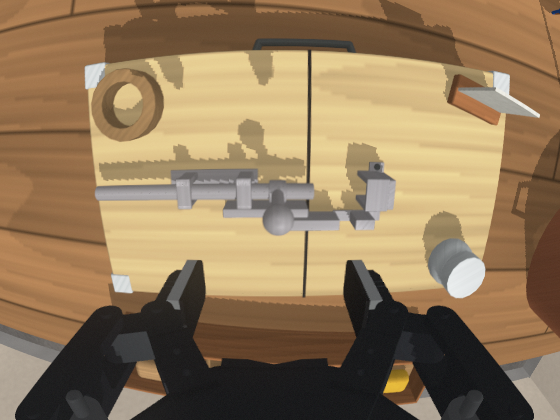

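The wrist view shows the knob at (278,220), central between the fingers (about 274), and the notch at roughly x = 338–355 on the keeper rail. I'll cross-check both with the depth.

```bash
cat >> h.py <<'E'
def wpts(f):
    c=json.load(open('pics/'+f+'.json')); d=np.load('pics/'+f+'.npy'); v,u=np.mgrid[:420,:560]
    a=(u-c['cx'])/c['fx']; b=(v-c['cy'])/c['fy']; r=np.hypot(a,b)+1e-9; k=np.tan(r)/r
    P=np.stack([a*k*d,-b*k*d,-d],-1)
    return P@rot(c['orientation']).as_matrix().T+np.array(c['origin'])
def knob(P):
    from scipy.optimize import least_squares
    k=(cas(P)*1000).reshape(-1,3); k=k[(k[:,2]>64)&(k[:,2]<90)&(abs(k[:,0]-6)<16)&(abs(k[:,1]+26)<16)]
    return len(k),least_squares(lambda p:np.linalg.norm(k-p,axis=1)-11,k.mean(0)-[0,0,5],loss='soft_l1').x.round(1)
E
python3 - <<'E'
from h import *
q=wpts('w1'); print('knob w',knob(q))
for f in('s1','c1'): print(f,knob(pts(f)))
k=(cas(q)*1000)
for row in (218,221,224):
    print([(u,*k[row,u].round(0).astype(int)) for u in range(326,366,2)])
E
```

```text
knob w (781, array([  5.7, -25.5,  73.8]))
s1 (115, array([  5.8, -26.4,  74. ]))
c1 (116, array([  6.9, -26.9,  74.6]))
[(326, np.int64(24), np.int64(17), np.int64(22)), (328, np.int64(23), np.int64(18), np.int64(24)), (330, np.int64(24), np.int64(20), np.int64(22)), (332, np.int64(24), np.int64(22), np.int64(23)), (334, np.int64(23), np.int64(23), np.int64(23)), (336, np.int64(23), np.int64(25), np.int64(23)), (338, np.int64(24), np.int64(27), np.int64(21)), (340, np.int64(31), np.int64(33), np.int64(2)), (342, np.int64(31), np.int64(35), np.int64(4)), (344, np.int64(31), np.int64(37), np.int64(3)), (346, np.int64(31), np.int64(39), np.int64(4)), (348, np.int64(31), np.int64(41), np.int64(3)), (350, np.int64(29), np.int64(41), np.int64(8)), (352, np.int64(27), np.int64(42), np.int64(15)), (354, np.int64(24), np.int64(41), np.int64(22)), (356, np.int64(23), np.int64(43), np.int64(24)), (358, np.int64(24), np.int64(45), np.int64(23)), (360, np.int64(24), np.int64(47), np.int64(22)), (362, np.int64(24), np.int64(49), np.int64(23)), (364, np.int64(24), np.int64(51), np.int64(22))]
[(32
[... 1247 characters left out ...]
5), np.int64(27)), (338, np.int64(27), np.int64(26), np.int64(28)), (340, np.int64(38), np.int64(34), np.int64(0)), (342, np.int64(38), np.int64(36), np.int64(-1)), (344, np.int64(38), np.int64(38), np.int64(0)), (346, np.int64(38), np.int64(40), np.int64(1)), (348, np.int64(38), np.int64(42), np.int64(1)), (350, np.int64(38), np.int64(44), np.int64(-1)), (352, np.int64(32), np.int64(41), np.int64(17)), (354, np.int64(29), np.int64(41), np.int64(25)), (356, np.int64(27), np.int64(42), np.int64(28)), (358, np.int64(27), np.int64(44), np.int64(28)), (360, np.int64(28), np.int64(46), np.int64(28)), (362, np.int64(27), np.int64(47), np.int64(29)), (364, np.int64(27), np.int64(49), np.int64(28))]
```

```bash
python3 -m crank '[[0.8,-0.0013,0.03,0.002,0,0.0045,0],[0.8,0,0.0297,0,0,0,0],[0.4,0,0,0,0,0,0],[0.4,0,0,0,0,0,0]]' 20
python3 -m crank '[[0.3,0,0,0,0,0,0],[0.3,0,0,0,0,0,0],[0.2,0,0,0,0,0,0],[0.2,0,0,0,0,0,0],[0.2,0,0,0,0,0,0]]' 20
python3 - <<'E'
from h import *
plan([6.2,-26.2,60])
shot('wrist','w2')
E
```

```text
clock: 2.75
position: [0.6059, 0.0822, 0.1465]
eef_rot: [0.706, -0.706, -0.031, 0.03]
force: [0.3, -0.0, 0.4]
width: 0.405
clock: 3.38
position: [0.6065, 0.0809, 0.146]
eef_rot: [-0.706, 0.707, 0.03, -0.029]
force: [1.6, -1.6, 2.5]
width: 0.2
t 3.375 case pos mm [  4.7 -23.6  61. ] shift tool mm [ 1.5  1.  -2.6] turn deg [ 0.04 -0.26  0.07] 1 F case [ 1.5 -1.7  2.5] w 0.19976142413980338
tool axes in case (cols)
 [[ 1.     0.001  0.005]
 [-0.005 -0.001  1.   ]
 [ 0.001 -1.    -0.001]] [ 0.03  0.29 -0.14  1.13 -0.   -0.06]
```

View pics/w2.png

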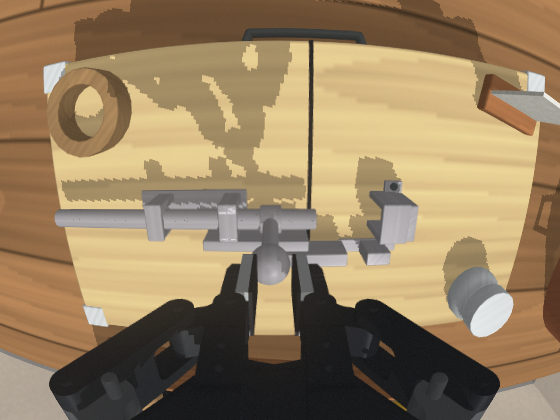

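The wrist view shows the knob at (270,262) between the pads, whose inner edges are at about 255 and 297. Width 0.20 is simply what I commanded, so I'll close further and see where the fingers stop.

```bash
python3 -m crank '[[0.12,0,0,0,0,0,0],[0.12,0,0,0,0,0,0]]' 20
python3 - <<'E'
from h import *
plan([6.2,-26.2,60])
shot('wrist','w3')
for f in('w2','w3'):
    q=cas(wpts(f))*1000
    k=q.reshape(-1,3); k=k[(k[:,2]>64)&(k[:,2]<90)&(abs(k[:,0]-6)<16)&(abs(k[:,1]+26)<16)]
    for row in(225,240,250,258,262,266,275,290): print(row,[tuple(q[row,u].round().astype(int).tolist()) for u in (240,246,252,258,264,270,276,282,288,294,300,306)])
E
```

```text
clock: 3.68
position: [0.6066, 0.0804, 0.1464]
eef_rot: [-0.706, 0.707, 0.03, -0.029]
force: [-0.6, -4.3, 4.7]
width: 0.124
t 3.675 case pos mm [  4.8 -24.1  61.4] shift tool mm [ 1.4  1.4 -2.1] turn deg [ 0.11 -0.28  0.09] 1 F case [-0.9 -4.2  4.7] w 0.12353672895546781
tool axes in case (cols)
 [[ 1.     0.002  0.005]
 [-0.005 -0.002  1.   ]
 [ 0.002 -1.    -0.002]] [ 0.03  0.29 -0.14  1.13 -0.   -0.06]
225 [(2, -46, 28), (1, -41, 29), (2, -38, 29), (1, -34, 29), (-2, -29, 37), (-4, -26, 42), (-2, -22, 38), (2, -18, 29), (2, -14, 28), (2, -10, 28), (2, -6, 29), (2, -3, 29)]
240 [(14, -46, 25), (14, -42, 25), (14, -38, 25), (14, -34, 26), (0, -29, 56), (-1, -25, 58), (0, -22, 55), (13, -18, 26), (14, -14, 25), (14, -10, 26), (14, -6, 26), (13, -2, 27)]
250 [(21, -46, 27), (20, -42, 28), (20, -38, 28), (-3, -31, 75), (-4, -28, 77), (-4, -25, 78), (-3, -22, 76), (-3, -19, 75), (20, -14, 27), (21, -10, 26), (20, -6, 27), (20, -2, 28)]
258 [(40, -50, 0), (-6, -36, 91), (-6, -33, 90), (-2, -31, 81), (-2, -28, 81), (-2, -25, 83), (-2, -22, 82), (-1, -19, 80), (1, -16, 76), (-6, -14, 91), 
[... 1509 characters left out ...]
, -33, 96), (-7, -31, 96), (0, -29, 82), (0, -26, 83), (0, -23, 83), (0, -20, 83), (-7, -17, 96), (-6, -15, 94), (30, -6, 27), (30, -2, 28)]
266 [(-3, -39, 93), (-2, -37, 90), (-6, -33, 99), (-6, -31, 99), (2, -29, 84), (2, -26, 84), (1, -23, 85), (2, -20, 83), (-7, -17, 100), (-6, -15, 99), (-6, -12, 98), (-2, -9, 92)]
275 [(-2, -39, 100), (-6, -35, 107), (-7, -33, 108), (-7, -30, 108), (7, -29, 84), (7, -26, 85), (7, -23, 84), (8, -20, 82), (-6, -18, 107), (-7, -15, 108), (-6, -13, 107), (-2, -9, 100)]
290 [(-3, -37, 114), (-7, -34, 119), (-7, -32, 119), (-7, -30, 119), (15, -29, 86), (70, -28, 0), (70, -23, 0), (71, -18, -1), (-7, -18, 119), (-6, -16, 118), (-6, -13, 118), (-2, -10, 112)]
```

```bash
python3 -m crank '[[0.45,0,0,0,0,0,0],[0.45,0,0,0,0,0,0]]' 20
python3 - <<'E'
from h import *
plan([6.2,-26.2,60])
shot('wrist','w4');shot('side','s4');shot('scene','c4')
for f,fn in(('w4',wpts),('s4',pts),('c4',pts)):
    img=cv2.imread('pics/%s.png'%f).max(2)
    k=cas(fn(f))*1000
    m=(abs(k[...,0]-5)<14)&(abs(k[...,1]+25)<60)&(k[...,2]>40)&(k[...,2]<140)
    for lo,hi in((-85,-38),(-13,40)):
        s=k[m&(k[...,1]>lo)&(k[...,1]<hi)]; 
        if len(s): print(f,lo,len(s),'zmin pct',np.percentile(s[:,2],[0,1,5,20]).round(),'at',s[s[:,2].argmin()].round())
    print(knob(fn(f)))
a=cv2.resize(cv2.imread('pics/s4.png')[90:230,240:400],None,fx=3.5,fy=3.5,interpolation=2)
cv2.imwrite('pics/s4c.png',a)
E
```

```text
clock: 3.98
position: [0.605, 0.0817, 0.1446]
eef_rot: [0.707, -0.706, -0.029, 0.031]
force: [-0.1, 0.9, -0.1]
width: 0.451
t 3.975 case pos mm [  3.3 -22.7  59.6] shift tool mm [ 2.9 -0.4 -3.5] turn deg [-0.06 -0.23 -0.1 ] 1 F case [ 0.   0.9 -0.1] w 0.45050730718650633
tool axes in case (cols)
 [[ 1.    -0.002  0.004]
 [-0.004  0.001  1.   ]
 [-0.002 -1.     0.001]] [ 0.03  0.29 -0.15  1.13  0.   -0.06]
w4 -85 4415 zmin pct [ 82.  86.  93. 108.] at [  0. -42.  82.]
w4 -13 4649 zmin pct [ 83.  86.  93. 109.] at [-0. -3. 83.]
(1437, array([  5.9, -24.4,  73.9]))
s4 -85 317 zmin pct [83. 83. 87. 97.] at [  3. -49.  83.]
s4 -13 278 zmin pct [82. 83. 86. 94.] at [ 3. -2. 82.]
(44, array([  5.9, -25.2,  74.1]))
c4 -85 341 zmin pct [82. 85. 90. 99.] at [ 10. -47.  82.]
c4 -13 382 zmin pct [82. 85. 88. 98.] at [-2. -3. 82.]
(97, array([  6.5, -25.3,  74.8]))
```

View pics/s4c.png

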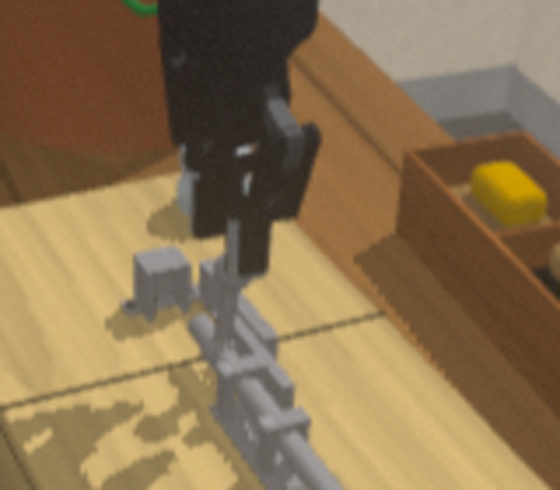

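The image shows the fingertips only level with the knob's top. All three cameras put the tips at z ≈ 82 mm, about 22 mm above the reported TCP height, so I trust the cameras and go 21 mm lower.

```bash
python3 -m crank '[[0.45,0.0025,0.01,-0.0023,0,0,0],[0.45,0,0.011,0,0,0,0],[0.35,0,0,0,0,0,0],[0.3,0,0,0,0,0,0],[0.27,0,0,0,0,0,0]]' 20
python3 -m crank '[[0.2,0,0,0,0,0,0],[0.2,0,0,0,0,0,0],[0.2,0,0,0,0,0,0]]' 20
python3 - <<'E'
from h import *
plan([6.2,-26.2,60])
shot('wrist','w5')
k=cas(wpts('w5'))*1000
m=(abs(k[...,0]-5)<14)&(abs(k[...,1]+25)<40)&(k[...,2]>35)&(k[...,2]<140)
for lo,hi in((-85,-38),(-13,40)):
    s=k[m&(k[...,1]>lo)&(k[...,1]<hi)]; print(len(s),np.percentile(s[:,2],[0,1,5]).round() if len(s) else '')
print(knob(wpts('w5')))
E
```

```text
clock: 4.75
position: [0.6086, 0.0795, 0.1246]
eef_rot: [0.707, -0.706, -0.03, 0.03]
force: [-0.1, 1.4, -0.4]
width: 0.27
clock: 5.12
position: [0.6085, 0.0797, 0.1247]
eef_rot: [0.707, -0.706, -0.03, 0.03]
force: [-0.9, 3.5, 1.1]
width: 0.238
t 5.125 case pos mm [  6.6 -25.   39.7] shift tool mm [ -0.4 -20.3  -1.2] turn deg [-0.06 -0.23  0.02] 1 F case [-0.6  3.6  1.1] w 0.23795425542575432
tool axes in case (cols)
 [[ 1.     0.     0.004]
 [-0.004  0.001  1.   ]
 [ 0.    -1.     0.001]] [ 0.02  0.31 -0.17  1.09  0.   -0.06]
4994 [35. 35. 74.]
5028 [65. 68. 77.]
(2677, array([  5. , -24.9,  74.1]))
```

Gripped: the fingers stopped at 0.238 on the knob. Now slide along +y.

```bash
python3 -m crank '[[0.2,0,0,0.006,0,0,0],[0.2,0,0,0.008,0,0,0],[0.2,0,0,0.008,0,0,0],[0.2,0,0,0.008,0,0,0],[0.2,0,0,0.008,0,0,0]]'
python3 -c "
from h import *; plan([6.2,34,40])"
python3 -m crank '[[0.2,0,0,0.006,0,0,0],[0.2,0,0,0.006,0,0,0],[0.2,0,0,0.004,0,0,0],[0.2,0,0,0,0,0,0]]'
python3 -c "
from h import *; plan([6.2,34,40])"
```

```text
clock: 5.8
position: [0.6054, 0.1174, 0.1246]
eef_rot: [-0.706, 0.707, 0.03, -0.03]
force: [-1.4, -5.1, 2.4]
width: 0.24
t 5.8 case pos mm [ 6.9 12.8 39.6] shift tool mm [-0.8 -0.4 21.2] turn deg [ 0.03 -0.25  0.02] 1 F case [-1.8 -5.   2.4] w 0.2396937449390352
tool axes in case (cols)
 [[ 1.     0.     0.004]
 [-0.004 -0.001  1.   ]
 [ 0.    -1.    -0.001]] [ 0.09  0.32 -0.16  1.1  -0.    0.  ]
clock: 6.3
position: [0.604, 0.1338, 0.1246]
eef_rot: [0.707, -0.706, -0.03, 0.03]
force: [-2.2, -1.3, 2.8]
width: 0.236
t 6.3 case pos mm [ 7.  29.3 39.6] shift tool mm [-0.8 -0.4  4.7] turn deg [-0.08 -0.22  0.02] 1 F case [-2.3 -1.1  2.8] w 0.23636406372558477
tool axes in case (cols)
 [[ 1.     0.     0.004]
 [-0.004  0.001  1.   ]
 [ 0.    -1.     0.001]] [ 0.11  0.32 -0.15  1.1   0.    0.03]
```

```bash
python3 -m crank '[[0.2,0,0,0.0015,0,0,0],[0.2,0,0,0.001,0,0,0]]'|grep -E "pos|force"; python3 -m crank '[[0.2,0,0,0.001,0,0,0]]'|grep -E "pos|force"
for i in 1; do python3 -m crank '[[0.2,0,0,0.001,0,0,0]]'|grep -E "pos|force"; done
python3 -c "
from h import *; plan([6.2,34,40])"
```

```text
position: [0.604, 0.1353, 0.1246]
force: [-1.4, -3.5, 4.2]
position: [0.6038, 0.1363, 0.1246]
force: [-0.5, -3.7, 4.4]
position: [0.6037, 0.1374, 0.1246]
force: [-1.4, -4.5, 4.9]
t 6.8 case pos mm [ 7.  32.9 39.6] shift tool mm [-0.8 -0.4  1.1] turn deg [ 0.01 -0.26  0.02] 1 F case [-1.8 -4.4  4.9] w 0.2369216932256504
tool axes in case (cols)
 [[ 1.     0.     0.004]
 [-0.004 -0.     1.   ]
 [ 0.    -1.    -0.   ]] [ 0.12  0.32 -0.15  1.1  -0.    0.03]
```

```bash
python3 -m crank '[[0.2,0,0,0.001,0,0,0]]'|grep -E "pos|force"; python3 -m crank '[[0.2,0,0,0.0007,0,0,0]]'|grep -E "pos|force"
python3 -c "
from h import *; plan([6.2,34,40])
shot('wrist','w6')"
```

```text
position: [0.6037, 0.1384, 0.1246]
force: [-1.1, -4.3, 5.8]
position: [0.6036, 0.1389, 0.1246]
force: [-0.9, -5.7, 4.9]
t 7.05 case pos mm [ 7.  34.4 39.6] shift tool mm [-0.8 -0.4 -0.4] turn deg [ 0.05 -0.26  0.02] 1 F case [-1.4 -5.6  4.9] w 0.24099867561876015
tool axes in case (cols)
 [[ 1.     0.     0.004]
 [-0.004 -0.001  1.   ]
 [ 0.    -1.    -0.001]] [ 0.12  0.32 -0.15  1.1  -0.    0.04]
```

View pics/w6.png

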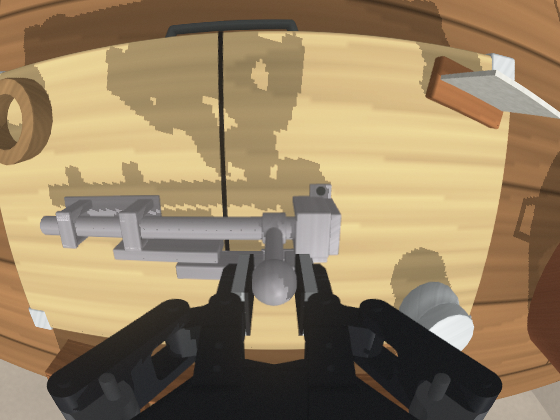

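The nose is now in the socket, with the stem at about x = 273 and the socket face at 294. I keep creeping to find the stop.

```bash
python3 -m crank '[[0.2,0,0,0.0005,0,0,0]]'|grep -E "pos|force"; python3 -m crank '[[0.2,0,0,0,0,0,0]]'|grep -E "pos|force"
python3 - <<'E'
from h import *
q=cas(wpts('w6'))*1000
for r in (238,242,246): print(r,[tuple(q[r,u].round().astype(int).tolist()) for u in range(258,300,4)])
E
```

```text
position: [0.6036, 0.1389, 0.1246]
force: [-0.3, -6.7, 4.8]
position: [0.6036, 0.1389, 0.1246]
force: [-0.8, -6.5, 5.8]
238 [(5, 25, 27), (5, 28, 26), (-1, 30, 38), (-2, 33, 42), (-3, 35, 44), (-3, 37, 43), (0, 39, 38), (5, 42, 27), (4, 44, 28), (4, 47, 28), (1, 48, 35)]
242 [(19, 24, 0), (19, 26, 1), (-1, 30, 44), (-2, 33, 47), (-2, 35, 47), (-2, 37, 46), (1, 39, 40), (19, 43, 2), (19, 46, 0), (8, 47, 24), (3, 48, 36)]
246 [(22, 24, 1), (22, 26, 0), (0, 31, 48), (-1, 33, 50), (-2, 35, 51), (-1, 37, 50), (1, 39, 45), (22, 43, 0), (22, 46, 0), (7, 46, 33), (6, 48, 36)]
```

Position no longer advances while the force rises, so that is the end stop. Next I ease off slightly and turn along the arc in stages.

```bash
python3 -m crank '[[0.2,0,0,-0.0004,0,0,0],[0.2,0.0047,0.0007,0,0,0,0],[0.2,0.0047,0.0013,0,0,0,0],[0.2,0.0048,0.0018,0,0,0,0],[0.2,0.0047,0.0023,0,0,0,0]]'
python3 -c "
from h import *; plan([25,34.5,33.5])"
python3 -m crank '[[0.2,0.0044,0.0027,0,0,0,0],[0.2,0.0042,0.0032,0,0,0,0],[0.2,0,0,0,0,0,0]]'
python3 -c "
from h import *; plan([34,34.5,27.7])"
```

```text
clock: 7.98
position: [0.6222, 0.1405, 0.1182]
eef_rot: [-0.706, 0.707, 0.03, -0.03]
force: [-1.0, -4.9, 5.0]
width: 0.238
t 7.975 case pos mm [25.7 34.3 33.2] shift tool mm [-0.7 -0.3  0.2] turn deg [ 0.03 -0.27 -0.02] 1 F case [-1.4 -4.8  5. ] w 0.23773723972965133
tool axes in case (cols)
 [[ 1.    -0.     0.005]
 [-0.005 -0.001  1.   ]
 [-0.    -1.    -0.001]] [ 0.12  0.36 -0.12  1.1  -0.    0.04]
clock: 8.35
position: [0.6318, 0.1414, 0.112]
eef_rot: [-0.706, 0.707, 0.03, -0.029]
force: [2.0, -5.5, 1.9]
width: 0.242
t 8.35 case pos mm [35.3 34.4 27. ] shift tool mm [-1.3 -0.7  0.1] turn deg [ 0.02 -0.26  0.07] 1 F case [ 1.5 -5.7  1.9] w 0.24171409680441738
tool axes in case (cols)
 [[ 1.     0.001  0.005]
 [-0.005 -0.     1.   ]
 [ 0.001 -1.    -0.   ]] [ 0.12  0.38 -0.1   1.09 -0.    0.04]
```

```bash
python3 -m crank '[[0.2,0.0037,0.0036,-0.0005,0,0,0],[0.2,0.0034,0.0039,0,0,0,0],[0.2,0,0,0,0,0,0]]'
python3 -c "
from h import *; plan([41,34.5,20.3]); shot('wrist','w7')"
python3 -m crank '[[0.2,0.003,0.0042,0,0,0,0],[0.2,0.0026,0.0045,0,0,0,0],[0.2,0,0,0,0,0,0]]'
python3 -c "
from h import *; plan([46.5,34.5,11.6])"
```

```text
clock: 8.72
position: [0.6392, 0.142, 0.1048]
eef_rot: [0.707, -0.706, -0.031, 0.029]
force: [3.1, -3.8, 2.0]
width: 0.237
t 8.725 case pos mm [42.7 34.3 19.8] shift tool mm [-1.7 -0.5  0.2] turn deg [-0.03 -0.24  0.12] 1 F case [ 2.7 -4.1  2. ] w 0.2367074036101615
tool axes in case (cols)
 [[ 1.     0.002  0.004]
 [-0.004  0.001  1.   ]
 [ 0.002 -1.     0.001]] [ 0.12  0.39 -0.09  1.08  0.    0.03]
clock: 9.15
position: [0.6449, 0.1424, 0.0964]
eef_rot: [0.707, -0.706, -0.031, 0.029]
force: [4.5, -3.4, 1.5]
width: 0.239
t 9.15 case pos mm [48.4 34.3 11.4] shift tool mm [-1.9 -0.2  0.2] turn deg [-0.02 -0.25  0.14] 1 F case [ 4.2 -3.7  1.5] w 0.23932278667721082
tool axes in case (cols)
 [[ 1.     0.003  0.004]
 [-0.004  0.     1.   ]
 [ 0.003 -1.     0.   ]] [ 0.12  0.41 -0.09  1.07  0.    0.03]
```

View pics/w7.png

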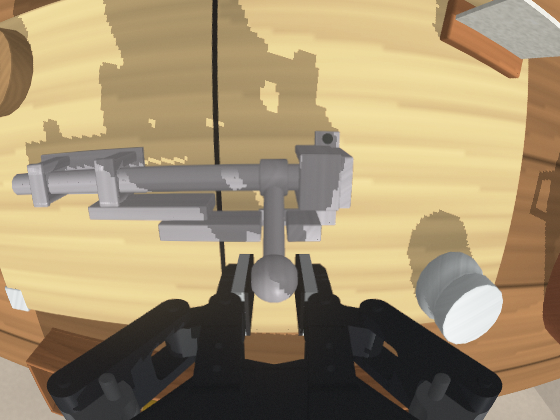

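The stem (x ≈ 273) lines up over the notch gap (about 262–286). Forces are low, so I continue down.

```bash
python3 -m crank '[[0.2,0.0021,0.0047,0,0,0,0],[0.2,0.0016,0.005,0,0,0,0],[0.2,0,0,0,0,0,0]]'
python3 -m crank '[[0.2,0.0011,0.0050,0,0,0,0],[0.2,0.0006,0.0051,0,0,0,0],[0.2,0,0,0,0,0,0]]'
python3 -c "
from h import *; plan([52,34.5,-12])"
```

```text
clock: 9.52
position: [0.6489, 0.1428, 0.0867]
eef_rot: [0.707, -0.706, -0.031, 0.029]
force: [5.4, -3.8, 1.3]
width: 0.237
clock: 9.9
position: [0.6506, 0.1429, 0.0764]
eef_rot: [0.707, -0.706, -0.031, 0.029]
force: [5.6, -2.6, -0.2]
width: 0.236
t 9.9 case pos mm [54.1 34.2 -8.6] shift tool mm [-2.2  3.4  0.3] turn deg [-0.02 -0.24  0.19] 1 F case [ 5.3 -3.1 -0.2] w 0.23602402252664179
tool axes in case (cols)
 [[ 1.     0.003  0.004]
 [-0.004  0.     1.   ]
 [ 0.003 -1.     0.   ]] [ 0.12  0.44 -0.09  1.04  0.    0.03]
```

```bash
python3 -m crank '[[0.2,0,0.002,0,0,0,0],[0.2,0,0.0015,0,0,0,0],[0.2,0,0,0,0,0,0]]'
python3 - <<'E'
from h import *
plan([52,34.5,-12]); shot('wrist','w8')
from scipy.optimize import least_squares
k=(cas(wpts('w8'))*1000); img=cv2.imread('pics/w8.png').astype(int)
k=k.reshape(-1,3); k=k[(k[:,2]>18)&(k[:,2]<36)&(abs(k[:,0]-50)<14)&(abs(k[:,1]-34)<9)]
print(len(k),least_squares(lambda p:np.linalg.norm(k-p,axis=1)-11,k.mean(0)-[0,0,5],loss='soft_l1').x.round(1))
E
```

```text
clock: 10.28
position: [0.6508, 0.1429, 0.0734]
eef_rot: [0.707, -0.706, -0.031, 0.029]
force: [6.8, -3.2, 2.5]
width: 0.24
t 10.275 case pos mm [ 54.4  34.2 -11.6] shift tool mm [-2.4  0.4  0.3] turn deg [-0.02 -0.24  0.22] 1 F case [ 6.5 -3.8  2.5] w 0.23995820672793508
tool axes in case (cols)
 [[ 1.     0.004  0.004]
 [-0.004  0.     1.   ]
 [ 0.004 -1.     0.   ]] [ 0.12  0.44 -0.1   1.03  0.    0.03]
453 [45.6 34.4 26. ]
```

```bash
python3 -m crank '[[0.2,0,0.001,0,0,0,0],[0.2,0,0,0,0,0,0]]'
python3 -m crank '[[0.2,0,0.001,0,0,0,0],[0.2,0,0,0,0,0,0]]'
python3 - <<'E'
from h import *
plan([52,34.5,-12]); shot('wrist','w9')
cv2.imwrite('pics/w9c.png',cv2.resize(cv2.imread('pics/w9.png')[140:320,180:380],None,fx=3,fy=3,interpolation=2))
E
```

```text
clock: 10.58
position: [0.6507, 0.1429, 0.0724]
eef_rot: [0.707, -0.706, -0.031, 0.029]
force: [6.2, -3.2, 3.9]
width: 0.237
clock: 10.82
position: [0.6509, 0.1429, 0.0715]
eef_rot: [0.707, -0.706, -0.031, 0.029]
force: [5.7, -2.4, 3.0]
width: 0.237
t 10.825 case pos mm [ 54.5  34.2 -13.5] shift tool mm [-2.4 -1.5  0.2] turn deg [-0.02 -0.25  0.22] 1 F case [ 5.4 -2.9  3. ] w 0.23675037085809722
tool axes in case (cols)
 [[ 1.     0.004  0.004]
 [-0.004  0.     1.   ]
 [ 0.004 -1.     0.   ]] [ 0.12  0.44 -0.1   1.03  0.    0.03]
```

View pics/w9c.png

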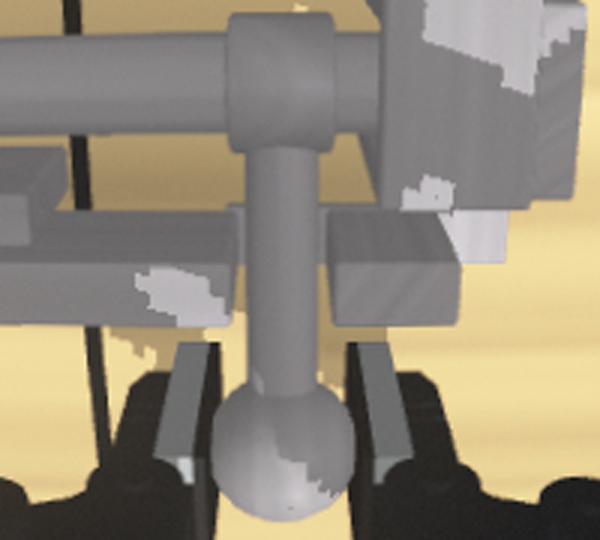

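The stem now lies in the notch with a gap on each side. I measure its slope from the depth.

```bash
python3 - <<'E'
from h import *
k=cas(wpts('w9'))*1000
s=k[194:260,270:279].reshape(-1,3)
rows=[k[r,268:280][k[r,268:280,2].argmax()] for r in range(192,300,6)]
print(np.array(rows).round(1).tolist())
t=np.array([k[r,274] for r in range(194,260)]); print(np.polyfit(t[:,0],t[:,2],1), 'deg below level->', np.rad2deg(np.arctan(np.polyfit(t[:,0],t[:,2],1)[0])))
E
```

```text
[[8.0, 35.2, 29.2], [10.3, 35.6, 29.9], [12.5, 34.8, 30.6], [14.9, 34.8, 30.5], [17.4, 34.8, 30.6], [19.6, 33.2, 31.5], [22.1, 36.7, 31.5], [24.5, 35.1, 32.0], [26.8, 33.9, 32.5], [29.3, 33.5, 32.9], [31.5, 32.7, 33.8], [-26.1, 35.1, 150.3], [36.8, 33.9, 34.1], [39.1, 35.1, 35.0], [41.1, 35.1, 36.4], [42.9, 36.7, 38.2], [44.3, 33.9, 40.4], [-26.1, 35.1, 150.3]]
[-0.82228641 50.01984579] deg below level-> -39.42999634006656
```

The handle is still about 10° above level, because the knob slid in the pads. I'll release, rise, shut the fingers and press the knob from above.

```bash
python3 -m crank '[[0.5,0,0,0,0,0,0],[0.5,0,0,0,0,0,0],[0.5,0,-0.02,0,0,0,0],[0.5,0,-0.025,0,0,0,0],[0.2,0,0,0,0,0,0]]'
python3 -m crank '[[0,0,0,0,0,0,0],[0,0,0,0,0,0,0],[0,0,0,0,0,0,0],[0,0,0,0,0,0,0]]'
python3 - <<'E'
from h import *
plan([50,34.5,20]); shot('wrist','w10'); shot('side','s10')
for f,fn in(('w10',wpts),('s10',pts)):
    k=cas(fn(f))*1000
    m=(abs(k[...,0]-54)<16)&(abs(k[...,1]-34)<12)&(k[...,2]>15)&(k[...,2]<80); s=k[m]
    h,_=np.histogram(s[:,2],np.arange(15,81,3)); print(f,h.tolist())
k=cas(wpts('w10'))*1000
m=(abs(k[...,1]-34.5)<1.5)&(k[...,0]>8)&(k[...,0]<62)&(k[...,2]>15)&(k[...,2]<45)
s=k[m]
print([(x,s[(abs(s[:,0]-x)<1.5)][:,2].max().round(1)) for x in range(10,62,3) if (abs(s[:,0]-x)<1.5).any()])
E
```

```text
clock: 11.5
position: [0.6512, 0.1432, 0.1195]
eef_rot: [0.707, -0.706, -0.032, 0.028]
force: [0.4, -0.3, 0.8]
width: 0.298
clock: 12.0
position: [0.6485, 0.1425, 0.1153]
eef_rot: [-0.706, 0.706, 0.03, -0.03]
force: [-0.1, 0.8, 0.2]
width: 0.001
t 12.0 case pos mm [52.  34.1 30.3] shift tool mm [-2.  10.3  0.4] turn deg [-0.   -0.25 -0.06] 1 F case [-0.   0.8  0.2] w 0.0011092793935491324
tool axes in case (cols)
 [[ 1.    -0.001  0.004]
 [-0.004  0.     1.   ]
 [-0.001 -1.     0.   ]] [ 0.12  0.4  -0.05  1.11  0.    0.03]
w10 [0, 0, 0, 0, 16, 120, 251, 289, 141, 1, 0, 0, 0, 36, 131, 139, 170, 173, 168, 185, 203]
s10 [0, 0, 2, 6, 12, 15, 17, 19, 17, 2, 0, 1, 6, 8, 9, 10, 12, 11, 9, 8, 7]
[(10, np.float64(30.2)), (13, np.float64(30.7)), (16, np.float64(31.2)), (19, np.float64(31.8)), (22, np.float64(32.6)), (25, np.float64(32.2)), (28, np.float64(32.9)), (31, np.float64(33.8)), (34, np.float64(33.8)), (37, np.float64(34.3)), (40, np.float64(37.2)), (43, np.float64(39.8)), (46, np.float64(42.3)), (49, np.float64(41.6))]
```

Knob top is about 42 mm above the lid (33 when level) and the shut tips are at about 53. Pressing down now.

```bash
python3 -m crank '[[0,-0.0015,0.005,0,0,0,0],[0,0,0.004,0,0,0,0],[0,0,0.002,0,0,0,0],[0,0,0.002,0,0,0,0],[0,0,0,0,0,0,0]]'|grep -E "pos|force"
python3 -m crank '[[0,0,0.002,0,0,0,0],[0,0,0.0015,0,0,0,0]]'|grep -E "pos|force"
python3 -m crank '[[0,0,0.0015,0,0,0,0],[0,0,0,0,0,0,0]]'|grep -E "pos|force"
python3 -m crank '[[0,0,0.001,0,0,0,0],[0,0,0,0,0,0,0]]'|grep -E "pos|force"
```

```text
position: [0.6476, 0.1425, 0.103]
force: [0.2, -0.4, 1.0]
position: [0.6484, 0.1426, 0.0999]
force: [0.5, -0.1, 1.4]
position: [0.6477, 0.1425, 0.098]
force: [0.5, 0.8, 2.4]
position: [0.6473, 0.1425, 0.0968]
force: [1.8, 0.5, 0.9]
```

```bash
for i in 1; do python3 -m crank '[[0,0,0.001,0,0,0,0],[0,0,0,0,0,0,0]]'|grep -E "pos|force"; python3 -m crank '[[0,0,0.0007,0,0,0,0],[0,0,0,0,0,0,0]]'|grep -E "pos|force"; done
python3 - <<'E'
from h import *
shot('wrist','w11'); k=cas(wpts('w11'))*1000
m=(abs(k[...,1]-34.5)<1.5)&(k[...,0]>8)&(k[...,0]<62)&(k[...,2]>10)&(k[...,2]<45)
s=k[m]
print([(x,s[(abs(s[:,0]-x)<1.5)][:,2].max().round(1)) for x in range(10,62,3) if (abs(s[:,0]-x)<1.5).any()])
E
```

```text
position: [0.6475, 0.1425, 0.0964]
force: [0.3, 0.4, 5.0]
position: [0.6476, 0.1425, 0.0962]
force: [-0.7, -0.0, 6.7]
[(10, np.float64(28.2)), (13, np.float64(28.4)), (16, np.float64(28.2)), (19, np.float64(28.4)), (22, np.float64(28.6)), (25, np.float64(28.2)), (28, np.float64(28.1)), (31, np.float64(28.1)), (34, np.float64(28.9)), (37, np.float64(28.1)), (40, np.float64(45.0)), (43, np.float64(30.6))]
```

The stem is flat at 28 mm along its length, and force rises at the end stop. Now lift clear, check and hand in.

```bash
python3 -m crank '[[0,0,-0.01,0,0,0,0],[0,0,-0.05,0,0,0,0],[0,0,-0.05,0,0,0,0],[0,0,0,0,0,0,0],[0,0,0,0,0,0,0]]'|grep -E "pos|force"
python3 - <<'E'
from h import *
shot('wrist','w12'); k=cas(wpts('w12'))*1000
m=(abs(k[...,1]-34.5)<1.5)&(k[...,0]>8)&(k[...,0]<66)&(k[...,2]>10)&(k[...,2]<45)
s=k[m]
print([(x,s[(abs(s[:,0]-x)<1.5)][:,2].max().round(1)) for x in range(10,66,4) if (abs(s[:,0]-x)<1.5).any()])
E
```

```text
position: [0.6466, 0.1424, 0.2045]
force: [-0.2, -0.5, -0.7]
[(10, np.float64(28.4)), (14, np.float64(28.2)), (18, np.float64(29.0)), (22, np.float64(28.0)), (26, np.float64(28.2)), (30, np.float64(28.2)), (34, np.float64(28.3)), (38, np.float64(28.5)), (42, np.float64(29.8)), (46, np.float64(32.4)), (50, np.float64(34.5)), (54, np.float64(33.8)), (58, np.float64(32.1)), (62, np.float64(25.1))]
```

View pics/w12.png

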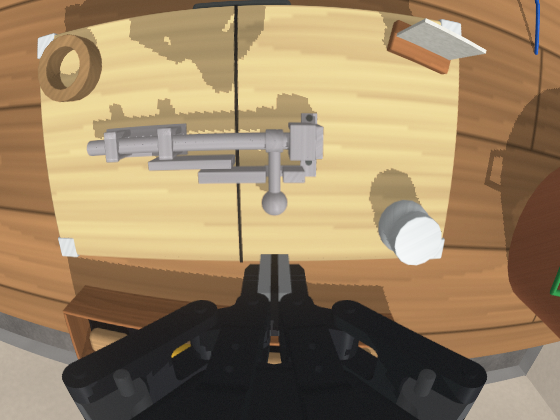

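The handle lies level in the notch with the knob at (274,203). The gripper is clear, and the tape, card and tin are standing undisturbed.

```bash
python3 -c "
from bench import *
print(get_state()['clock']); print(hand_in())"
```

```text
14.7
the job is handed in; nothing more can be done
None
```

The case is locked and the job is handed in, at 14.7 s on the clock. I slid the bolt about 59 mm to the keeper's end stop and turned the handle down into the notch. I then pressed the knob to its level stop from above with the fingers shut.

**Last checks:**
- **Handle:** the stem's top is flat at about 28 mm above the lid, and the knob's top is at about 33–34 mm, so it lies level. The knob stands at y ≈ 34 mm, so bolt_slide is about 68 mm.
- **Forces:** wrist forces read at the end of each move stayed below about 8 N. The contact force between bolt and case was not measured directly.
- **Surroundings:** the gripper is clear, and the card stand, tin and tape roll look undisturbed in the last picture. I did not re-measure their positions.

**What disagreed or failed on the way:**
- **Fingertip height:** all three cameras put the fingertips about 22 mm higher than the reported TCP. My first attempt to grip only pinched the top of the knob, so I went by the cameras and gripped lower.
- **Slip in the pads:** the knob slid in the light grip near the end of the turn and stopped about 10° short of level. That is why I finished by pressing from above.

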